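Set the stop pins and hold the spring clamp open for a lens

ROBOT

A 6-joint arm with a two-finger parallel gripper is mounted at the origin on a cart in front of the work surface, level with it; the furniture and walls round the work are solid. World frame = base frame: x ahead of the robot, y to its left, z up, the work surface at z = 0. Lengths are in m, angles in rad, forces in N, time in s.
With the tool pointing down it reaches from about 0.225 to 0.725 m from the base axis. Payload 3.1 kg.
Tool frame: the origin (TCP) lies at the very end of the fingers, on their centre line; the grasp point (between the pads) lies 19 mm behind it; z points along the fingers, y is the line along which they close (so a half turn about z gives the same grasp; the last joint's range is limited). The gripper opens to 85 mm and grips with 20 to 120 N. Pads are 22 mm wide; open, the fingers measure 114 mm over their backs; the gripper's body (76 mm by 85 mm) begins 54 mm behind the grasp point. The pads swing forward as they close: fully open they stand 13 mm farther back than shut.
Start: joints at [-1.309, 0.048, 0.099, 1.622, 0, 1.443], TCP at [0.199, -0.486, 0.205] pointing down, gripper open.
Joint ranges: [-2.91, 2.91], [-0.99, 1.94], [-1.21, 1.42], [-2.12, 2.29], [-1.49, 1.47], [-3.14, 3.14]. Speed limits (rad/s): [2.79, 2.79, 3.14, 3.14, 3.14, 3.14].

INTERFACE

Orientations are given as a unit quaternion [w, x, y, z].
In Python, from station import env, camrig, ticket gives the robot as it stands (env), with the cameras (camrig) and the job (ticket).
- The arm moves only by the shell command python3 jog.py 'ROWS' [OPENING] [FORCE]. ROWS is a JSON list of rows, 1 to 12 of them, each of 6 numbers: dx, dy, dz in m, then a rotation vector rx, ry, rz in rad; each row is the pose to reach, as a shift and turn from the pose commanded when the command began, along the tool's axes at that moment; what a row does not reach only later rows make up. A row lasts 1/8 s, in which the tool goes at most 0.0625 m and 0.188 rad, less where a joint would pass 70% of its speed; a pose out of reach is approached as far as the arm can. OPENING is the opening from 0.0 (shut) to 1.0 (fully open), set as the command begins (- or left out keeps the last). The fingers move at their own pace and stop on an object; FORCE is the grip in N (left out, the last holds). Time passes only in rows, so rows that do not move let the fingers close. It prints the time, the measured TCP pose, the force, the opening and the grip force at its end.
- env.observe(): the state, without advancing time (a new reading comes with each control period).
- camrig.snapshot(name): name is "scene" or "side" or "wrist"; returns a dict with "img" (384x512x3 uint8, red, green, blue), "fx", "fy", "cx", "cy" (pixels), "pose" (4x4, takes a point from camera to world coordinates). Camera axes: x right, y down, z forward; pixel columns grow to the right and rows downward; lengths in m; the calibration is good to about 2 mm. The wrist camera is an equidistant fisheye: a pixel r from the principal point sees the ray r / f radians off the axis. A picture is of the moment at which its call begins. There is no depth.
- ticket.close_job(): hands the job in; it is judged then, once.
The state is a dict: "t": time; "qpos": joint angles; "qvel": joint speeds; "joint_torque": joint torques, N m; "tcp_pos": TCP position; "tool_rot": TCP orientation; "contact_force": force on the tool from outside, world axes, zero at the start; "wrist_torque": the same for the moment, N m; "width": opening from 0.0 (shut) to 1.0 (fully open); "gripper_force": force on a finger pad.
Only numpy, scipy, OpenCV 4.12 (cv2) and the standard library are available. Lean on these libraries where they do the work, as an engineer would, in place of code of your own. Each camera call takes 0.05 s, during which the arm holds its last target. There are 200 camera calls.

TASK

Get the lens clamp ready for a blank: drop the two stop pins from the wooden block into the bores of the clamp's bed, each into the bore it fits and fully down. Then take the black post of the spring slide, pull it out until the pointer stands opposite the notch of the setting tab, and finish while still gripping the post and holding the slide there, as it springs shut when let go. Leave everything else on the desk where it is.

Things in the scene. Friction and masses are not known exactly. Their poses are not given: they have to be found in the camera images.
- lens_clamp: Lens clamp fixed to the desk. Origin on the desk; x points from slide to bed (away from the robot, up to 0.35 rad turned), y left. Grey base 12 mm high, x = -167 to 118, y = -60 to 60 mm, with a ruled ledge out to y = -94 on the right. At the far end the aluminium bed block, x = 32 to 118 mm, y = -60 to 60, top 44 mm above the desk; at the near end a steel plate 46 mm high.
- stout_bore (a point): Centre of the mouth of the wide bore in the bed top, at (75, 32, 44) mm of the clamp; 19 mm in diameter, 30 mm deep, upright.
- slim_bore (a point): Centre of the mouth of the narrow bore in the bed top, at (75, -32, 44) mm of the clamp; 13 mm in diameter, 30 mm deep, upright.
- stout_pin: Stout steel stop pin: shank 16 mm in diameter and 28 mm long, then a round ribbed head 36 mm in diameter and 26 mm high. Origin at the centre of the shank's foot, z up to the head; the head spans z = 28 to 54 mm. It stands upright in one of the two holes of the wooden block (which one varies), head resting on the block. Fully down in its bore the head rests on the bed. Mass about 0.12 kg.
- slim_pin: Slim steel stop pin: shank 10 mm in diameter and 28 mm long, then a round ribbed head 26 mm in diameter and 26 mm high. Origin at the centre of the shank's foot, z up to the head; the head spans z = 28 to 54 mm. It stands in the other hole of the wooden block. Mass about 0.07 kg.
- pin_block: Fixed wooden block 60 x 150 x 36 mm (x, y, z of its own) with two holes 18 mm wide at y = +40 and -40 mm. Origin under its centre, on the desk.
- slide_travel (a joint): How far the spring slide is pulled out, in m: 0 shut (sprung towards the bed), 0.075 at its stop. It slides along the clamp's -x, towards the robot. A spring pulls it shut with about 3 N at 0 and 90 N/m more, about 9 N at 0.06; let go, it runs back to 0.
- clamp_slide: The sprung slide itself (steel carriage 50 x 80 mm, top 44 mm above the desk, with two rubber jaws towards the bed whose tops are 58 mm above the desk: keep the fingertips above 60 mm when gripping the post). Its origin coincides with the clamp's origin when shut and moves with it.
- post (a point): Black upright round post on the slide: 18 mm in diameter, 67 mm high, with a foot flange 30 mm wide and 6 mm high. This point is the centre of its foot, 44 mm above the desk; its top is 111 mm above the desk. With the slide shut it stands at (-35, 0) mm of the clamp; it moves with the slide.
- pointer (a point): Tip of the thin (3 mm wide) pointer on the right side of the slide, level with the post along the clamp's x, 69 mm to the right of it, 40 mm above the desk. It moves with the slide.
- setting_tab: Dark notched steel tab, 40 mm wide, standing on the ruled ledge along the clamp's right side, fixed for the job; where along the ledge varies. Its axes are parallel to the clamp's. Origin at its foot on the ledge, under the mouth of the notch; the tab extends 19 mm to the right of it, top 39 mm above the desk.
- notch (a point): Middle of the mouth of the tab's notch, which is 12 mm wide along the clamp's x and faces the pointer; about 40 to 65 mm nearer the robot than the pointer of the shut slide. The slide is at the mark when pointer and notch have the same x in the clamp's frame.
- screw_tin: Bystander: round metal tin, 55 mm wide, 25 mm high. Origin under its centre.
- small_jar: Bystander: small jar 36 mm wide, 41 mm high. Origin under its centre.
- varnish: Bystander: small dark bottle with tall cap, 22 mm wide, 62 mm high. Origin under its centre.
- cloudy_jar: Bystander: small jar 32 mm wide, 42 mm high. Origin under its centre.
- nose_pliers: Bystander: pliers 129 mm long lying near the desk's front edge. Origin under their centre.
- wood_driver: Bystander: small screwdriver with wooden handle, 128 mm long, lying on the desk. Origin under its centre.

How it is judged:
By the outcome, as a careful person would: the job done as asked, in the order asked, and still so for the second after the job is handed in, while the arm keeps its last pose, push and grip.
It also fails if it takes over 56 s, if anything falls off the work surface, if the arm or the gripper's body presses on something with over 40 N, if the wrist force passes 120 N, or if a joint passes its speed limit or range.

## Working session

There is one attempt and no reset: what is moved stays moved. The work goes in short steps, Python scripts to look and compute and a shell command to move; the robot and the scene stay as the last step left them, time stands still between calls to the robot, and variables do not carry over. Pictures are saved under pics/ and viewed, at most 10 in all, crops included, and the job is handed in when it is done.

```bash
ls; mkdir -p pics; python3 - <<'E'
from station import env, camrig, ticket
import cv2,numpy as np
np.set_printoptions(precision=4,suppress=True)
print(env.observe())
for n in ["scene","side"]:
    s=camrig.snapshot(n); cv2.imwrite(f"pics/{n}0.png",s["img"][:,:,::-1]); print(n,s["fx"],s["fy"],s["cx"],s["cy"]);print(s["pose"])
E
```

```text
jog.py
pics
station.py
{'t': 0.0, 'qpos': array([-1.3088,  0.0487,  0.0976,  1.622 ,  0.    ,  1.443 ]), 'qvel': array([ 0.0006,  0.0017,  0.0003, -0.0002,  0.0002,  0.0015]), 'joint_torque': array([  0.0007, -33.8781,  32.0016,   0.0203,  -0.    ,   0.    ]), 'tcp_pos': array([ 0.1993, -0.485 ,  0.2041]), 'tool_rot': array([-0.0012,  0.9811,  0.1937, -0.0001]), 'contact_force': array([-0.2699, -1.0115,  0.0073]), 'wrist_torque': array([ 0.0177,  0.061 , -0.0086]), 'gripper_force': 0.0, 'width': 1.0043380905984565}
scene 407.9833012094643 407.9833012094643 258.84952086618915 190.28661202879186
[[-0.6641 -0.5679  0.4862 -0.0833]
 [-0.7476  0.503  -0.4336  0.5558]
 [ 0.0017 -0.6515 -0.7587  0.9611]
 [ 0.      0.      0.      1.    ]]
side 392.236378980739 392.236378980739 255.88071603146702 199.9431664137756
[[ 0.8074  0.5306 -0.258   0.8101]
 [ 0.5899 -0.7342  0.3362 -0.3227]
 [-0.011  -0.4236 -0.9058  1.012 ]
 [ 0.      0.      0.      1.    ]]
```

View pics/scene0.png

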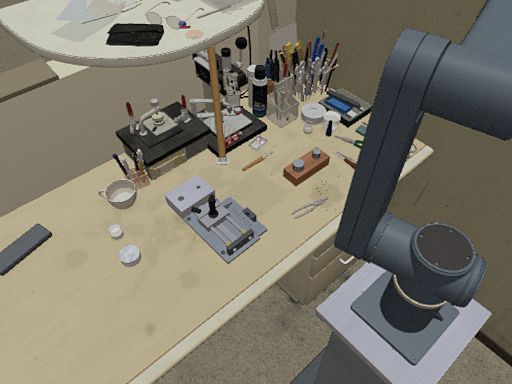

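View pics/side0.png

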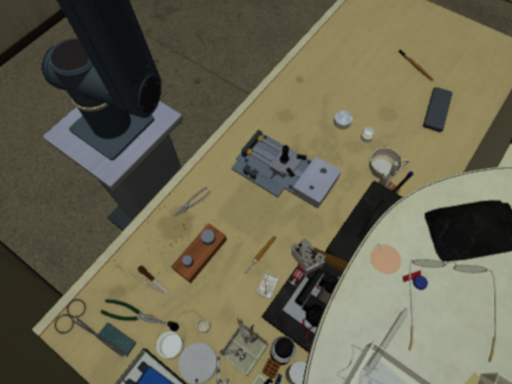

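The scene view shows the clamp (bed ~(190,195), post ~(213,205)) and the block with two heads (298,165), (316,153). In the side view the clamp is at ~(287,168) and the heads at (208,237), (187,261). Next I'll enlarge both views to get accurate pixels.

```bash
cat > h.py <<'E'
import numpy as np,cv2
from station import env, camrig, ticket
np.set_printoptions(precision=4,suppress=True)
def ray(s,p):
    u=(np.array(p,float)-[s["cx"],s["cy"]])/[s["fx"],s["fy"]]
    d=s["pose"][:3,:3]@np.r_[u,1]; return s["pose"][:3,3],d/np.linalg.norm(d)
def onz(s,p,z):
    o,d=ray(s,p); return o+d*(z-o[2])/d[2]
def proj(s,P):
    c=s["pose"][:3,:3].T@(np.array(P,float)-s["pose"][:3,3]); return np.array([s["fx"]*c[0]/c[2]+s["cx"],s["fy"]*c[1]/c[2]+s["cy"]])
def two(rs):
    A=np.zeros((3,3));b=np.zeros(3)
    for o,d in rs:
        M=np.eye(3)-np.outer(d,d);A+=M;b+=M@o
    x=np.linalg.solve(A,b); return x,[np.linalg.norm((np.eye(3)-np.outer(d,d))@(x-o)) for o,d in rs]
E
python3 - <<'E'
import cv2,numpy as np
a=cv2.imread('pics/scene0.png')[130:270,160:340]; b=cv2.imread('pics/side0.png')[120:290,165:345]
a=cv2.resize(a,None,fx=4.4,fy=4.2,interpolation=cv2.INTER_CUBIC)
cv2.imwrite('pics/a.png',a)
cv2.imwrite('pics/b.png',cv2.resize(b,None,fx=3.5,fy=3.5,interpolation=cv2.INTER_CUBIC))
E
```

```text
(no output)
```

View pics/a.png

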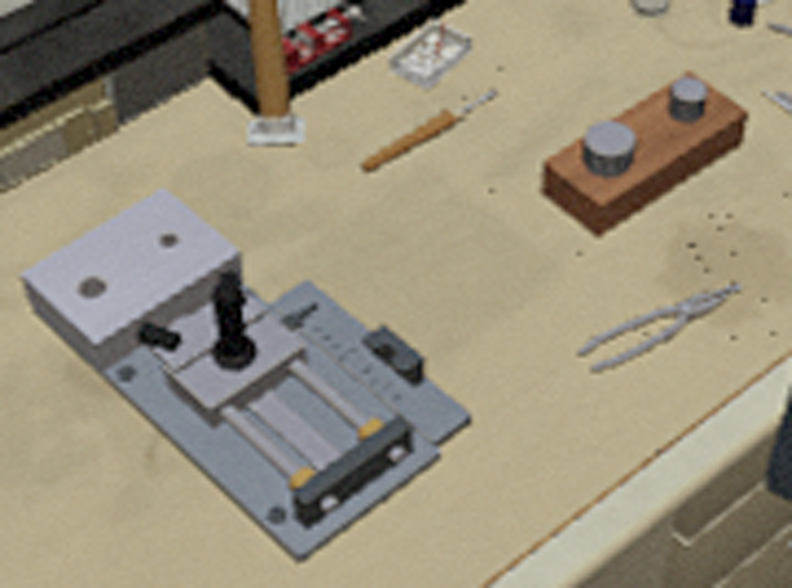

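View pics/b.png

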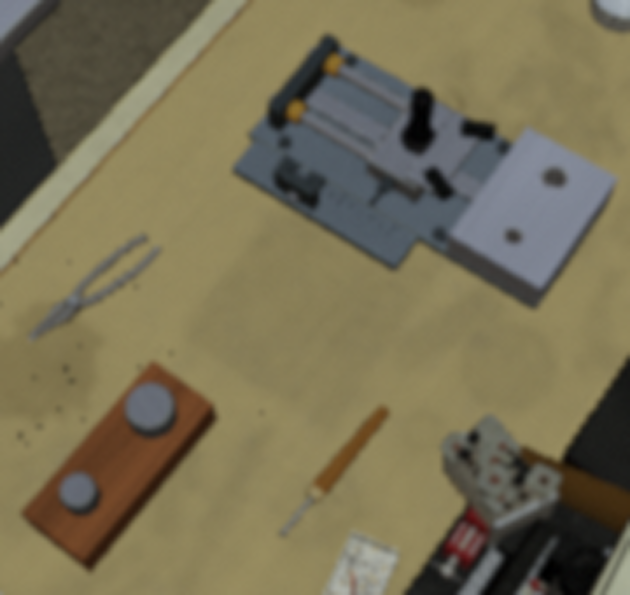

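In the scene crop (×4.4/4.2), the stout head top is at (610,139), the slim head at (688,91), the wide bore at (92,287) and the narrow bore at (168,240). In the side crop (×3.5), the heads are at (150,406) and (79,490), and the bores at (554,177) and (513,236). The tab is at about (395,352) in the scene crop.

```bash
cat >> h.py <<'E'
def clampfit(sb,lb):
    v=(sb-lb)[:2]; th=np.arctan2(-v[0],v[1]); R=np.array([[np.cos(th),-np.sin(th)],[np.sin(th),np.cos(th)]])
    o=(sb+lb)[:2]/2-R@[0.075,0]; return o,R,th
E
python3 - <<'E'
from h import *
S={n:camrig.snapshot(n) for n in("scene","side")}
fa=lambda x,y:((x+.5)/4.4-.5+160,(y+.5)/4.2-.5+130)
fb=lambda x,y:((x+.5)/3.5-.5+165,(y+.5)/3.5-.5+120)
P={'stout':(fa(610,139),fb(150,406),.062),'slim':(fa(688,91),fb(79,490),.062),'sbore':(fa(92,287),fb(554,177),.044),'lbore':(fa(168,240),fb(513,236),.044),'posttop':(fa(228,276),fb(423,95),.111),'bedFL':(fa(22,276),fb(614,180),.044),'bedcornerR':(fa(162,190),fb(535,292),.044)}
for k,(a,b,z) in P.items():
    x,r=two([ray(S['scene'],a),ray(S['side'],b)])
    print(k,x,np.round(r,4),onz(S['scene'],a,z),onz(S['side'],b,z))
sb=two([ray(S['scene'],P['sbore'][0]),ray(S['side'],P['sbore'][1])])[0];lb=two([ray(S['scene'],P['lbore'][0]),ray(S['side'],P['lbore'][1])])[0]
print(np.linalg.norm(sb-lb),clampfit(sb,lb))
# IR: wrist
s=camrig.snapshot("wrist");print(s['fx'],s['pose'])
E
```

```text
stout [ 0.4976 -0.1245  0.0601] [0.0004 0.0004] [ 0.4961 -0.1235  0.062 ] [ 0.4986 -0.1246  0.062 ]
slim [ 0.4965 -0.2036  0.0593] [0.0002 0.0002] [ 0.4947 -0.2015  0.062 ] [ 0.4976 -0.2038  0.062 ]
sbore [0.6333 0.2221 0.0443] [0.0003 0.0003] [0.6338 0.2221 0.044 ] [0.633 0.222 0.044]
lbore [0.6354 0.1584 0.0437] [0.0005 0.0005] [0.6356 0.1589 0.044 ] [0.6352 0.1578 0.044 ]
posttop [0.5274 0.1821 0.1193] [0. 0.] [0.5334 0.1784 0.111 ] [0.5248 0.1868 0.111 ]
bedFL [0.6739 0.25   0.0418] [0.001 0.001] [0.673  0.2513 0.044 ] [0.6736 0.2478 0.044 ]
bedcornerR [0.6769 0.1304 0.0417] [0.0031 0.0031] [0.6777 0.1334 0.044 ] [0.6753 0.1268 0.044 ]
0.06370985357408104 (array([0.5594, 0.1877]), array([[ 0.9994, -0.0337],
       [ 0.0337,  0.9994]]), np.float64(0.03370401964043077))
297.3186396354542 [[ 0.3808 -0.8896 -0.2524  0.2634]
 [-0.9247 -0.3669 -0.102  -0.4599]
 [-0.0018  0.2722 -0.9622  0.3741]
 [ 0.      0.      0.      1.    ]]
```

```bash
cat >> h.py <<'E'
from scipy.spatial.transform import Rotation as Rn
def Rt(o=None):
    q=(o or env.observe())["tool_rot"]; return Rn.from_quat([q[1],q[2],q[3],q[0]])
def go(P,yaw=None):
    """print shift/turn in tool axes to TCP P with tool y at heading yaw, tool down"""
    o=env.observe();R=Rt(o); d=R.inv().apply(np.array(P)-o["tcp_pos"])
    r=np.zeros(3)
    if yaw is not None:
        y=np.array([np.cos(yaw),np.sin(yaw),0]);z=np.array([0,0,-1.]);G=Rn.from_matrix(np.c_[np.cross(y,z),y,z]); r=(R.inv()*G).as_rotvec()
    print("t",round(o["t"],2),"tcp",o["tcp_pos"],"rows:",np.round(d,4),np.round(r,4),"F",o["contact_force"],"w",round(o["width"],3))
E
python3 - <<'E'
from h import *
a,b=[camrig.snapshot(n) for n in("scene","side")]
print(two([ray(a,(135,35)),ray(b,(470,228))]), onz(a,(222,161),0))
go([.4974,-.124,.14],.0337)
E
```

```text
(array([0.9625, 0.0934, 0.3679]), [np.float64(0.0020886229587464616), np.float64(0.0020886229587464386)]) [0.7089 0.013  0.    ]
t 0.35 tcp [ 0.1994 -0.4855  0.205 ] rows: [ 0.413  -0.2211  0.0652] [-0.0005 -0.0004 -1.2147] F [-0.3026 -0.0814  0.6536] w 0.999
```

```bash
python3 jog.py '[[0.413,-0.221,0.065,0,0,-1.215],[0.413,-0.221,0.065,0,0,-1.215],[0.413,-0.221,0.065,0,0,-1.215],[0.413,-0.221,0.065,0,0,-1.215],[0.413,-0.221,0.065,0,0,-1.215],[0.413,-0.221,0.065,0,0,-1.215],[0.413,-0.221,0.065,0,0,-1.215],[0.413,-0.221,0.065,0,0,-1.215],[0.413,-0.221,0.065,0,0,-1.215],[0.413,-0.221,0.065,0,0,-1.215]]'; python3 - <<'E'
from h import *
a=camrig.snapshot("scene")
for p in[(130,68),(200,45),(50,55),(5,25)]:print(onz(a,p,.365))
s=camrig.snapshot("wrist");cv2.imwrite("pics/w1.png",s["img"][:,:,::-1])
go([.4974,-.124,.14],.0337)
E
```

```text
t: 1.6
tcp_pos: [0.4972, -0.1245, 0.1404]
tool_rot: [-0.0, 0.695, 0.719, -0.0]
contact_force: [-0.0, -0.5, 0.8]
width: 0.997
gripper_force: 0.0
[0.8323 0.1877 0.365 ]
[ 0.8039 -0.0154  0.365 ]
[1.0294 0.3171 0.365 ]
[1.2748 0.3488 0.365 ]
t 1.7 tcp [ 0.4971 -0.1252  0.1406] rows: [0.0012 0.0003 0.0006] [ 0.0002  0.0005 -0.0013] F [ 0.5881 -1.6445  0.4806] w 1.0
```

View pics/w1.png

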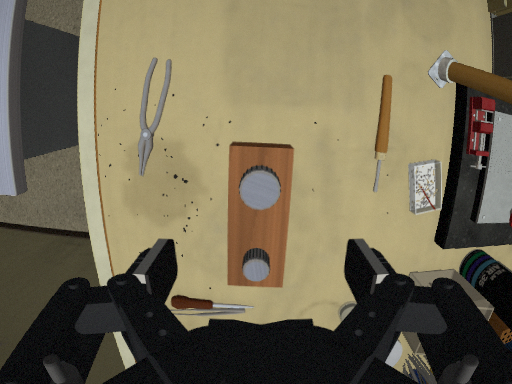

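The wrist view shows the stout head at (260,188), the slim head at (256,266), and both fingers either side. I'll cast these rays with the fisheye model to check against the earlier positions.

```bash
cat >> h.py <<'E'
def wray(s,p):
    u=np.array(p,float)-[s["cx"],s["cy"]]; r=np.hypot(*u); th=r/s["fx"]
    c=np.r_[u/max(r,1e-9)*np.sin(th),np.cos(th)]; return s["pose"][:3,3],s["pose"][:3,:3]@c
def wz(s,p,z):
    o,d=wray(s,p); return o+d*(z-o[2])/d[2]
def wproj(s,P):
    c=s["pose"][:3,:3].T@(np.array(P,float)-s["pose"][:3,3]); r=np.hypot(*c[:2]); th=np.arctan2(r,c[2]); return np.array([s["cx"],s["cy"]])+s["fx"]*th*c[:2]/r
E
python3 - <<'E'
from h import *
s=camrig.snapshot("wrist"); g=s["img"]
hsv=cv2.cvtColor(g,cv2.COLOR_RGB2HSV)
m=((hsv[...,1]<60)&(hsv[...,2]>90)).astype(np.uint8)*255
m=cv2.morphologyEx(m,cv2.MORPH_OPEN,np.ones((5,5)))
cs,_=cv2.findContours(m[140:290,225:300].copy(),cv2.RETR_EXTERNAL,cv2.CHAIN_APPROX_NONE)
for c in cs:
    if cv2.contourArea(c)<150: continue
    (x,y),r=cv2.minEnclosingCircle(c); x+=225;y+=140
    print("circ",x,y,r,wz(s,(x,y),.062), "diam",np.linalg.norm(wz(s,(x-r,y),.062)-wz(s,(x+r,y),.062)))
E
```

```text
circ 255.5 270.0 13.124505043029785 [ 0.4952 -0.2039  0.062 ] diam 0.02520935817455963
circ 259.60277938842773 189.45277786254883 20.472476959228516 [ 0.4965 -0.1239  0.062 ] diam 0.035457674690225316
```

```bash
python3 jog.py '[[0.001,0,0.06,0,0,0],[0.001,0,0.1,0,0,0],[0.001,0,0.1,0,0,0]]'; python3 jog.py '[[0,0,0,0,0,0],[0,0,0,0,0,0],[0,0,0,0,0,0],[0,0,0,0,0,0],[0,0,0,0,0,0],[0,0,0,0,0,0]]' 0.0 60; 
```

```text
t: 2.12
tcp_pos: [0.4933, -0.1227, 0.0365]
tool_rot: [-0.004, 0.696, 0.718, -0.002]
contact_force: [-1.0, -0.1, -0.0]
width: 0.994
gripper_force: 0.0
t: 2.88
tcp_pos: [0.4974, -0.1232, 0.0403]
tool_rot: [-0.0, 0.695, 0.719, -0.0]
contact_force: [-0.0, 0.0, -0.8]
width: 0.001
gripper_force: 0.0
```

```bash
python3 - <<'E'
from h import *
s=camrig.snapshot("wrist");b=camrig.snapshot("side");a=camrig.snapshot("scene")
w=s["img"]
def crop(i,x0,y0,x1,y1,h=300): c=i[y0:y1,x0:x1]; return cv2.resize(c,(400,h),interpolation=cv2.INTER_CUBIC)
t=np.vstack([np.hstack([crop(w,130,100,390,295),crop(a,250,110,370,200)]),np.hstack([crop(b,150,200,270,290),crop(w,0,0,512,384)])])
cv2.imwrite("pics/c1.png",t[:,:,::-1])
print(env.observe())
E
```

```text
Traceback (most recent call last):
KeyError: (slice(110, 200, None), slice(250, 370, None))
```

```bash
python3 - <<'E'
from h import *
w,b,a=[camrig.snapshot(n)["img"] for n in("wrist","side","scene")]
def crop(i,x0,y0,x1,y1,h=300): c=i[y0:y1,x0:x1]; return cv2.resize(c,(400,h),interpolation=cv2.INTER_CUBIC)
t=np.vstack([np.hstack([crop(w,130,100,390,295),crop(a,250,110,370,200)]),np.hstack([crop(b,150,200,270,290),crop(w,0,0,512,384)])])
cv2.imwrite("pics/c1.png",t[:,:,::-1])
o=env.observe();print(o["width"],o["gripper_force"],o["tcp_pos"])
E
```

```text
-0.0038606387796947393 0.0 [ 0.4975 -0.1232  0.0403]
```

View pics/c1.png

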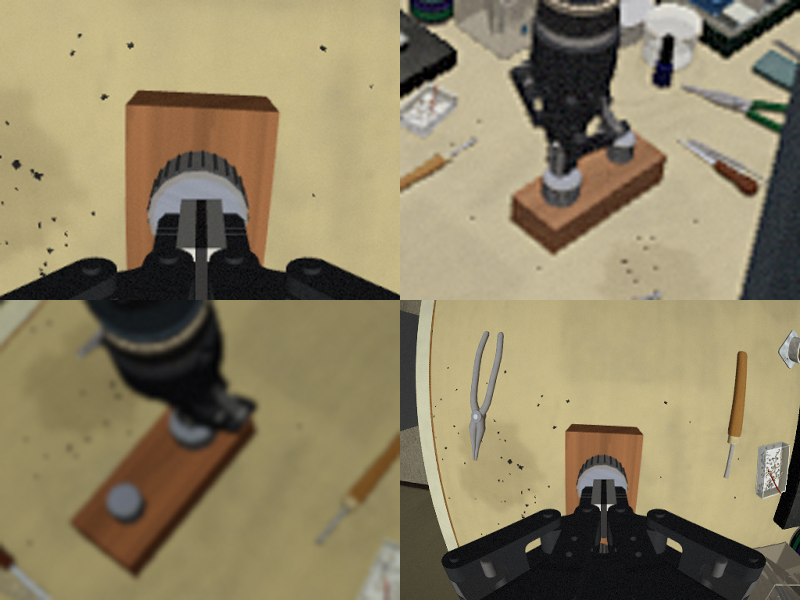

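The fingers have shut without holding anything. The stout head still stands in place, with the shut pads in front of or above it at wrist px ≈(260,230–261). I'll compare where the reported TCP ought to project.

```bash
python3 - <<'E'
from h import *
s=camrig.snapshot("wrist");a=camrig.snapshot("scene");b=camrig.snapshot("side")
o=env.observe();R=Rt(o)
print("cam rel TCP in tool axes",R.inv().apply(s["pose"][:3,3]-o["tcp_pos"]), R.inv().as_matrix()@s["pose"][:3,2])
for k in(0,.01,.02,.03):
    P=o["tcp_pos"]+[0,0,k];print(k,"wrist",wproj(s,P),"scene",proj(a,P),"side",proj(b,P))
print("head",wproj(s,[.497,-.124,.062]),proj(a,[.497,-.124,.062]),proj(b,[.497,-.124,.062]))
for r in (220,230,240,250): print(wz(s,(260,r),.062))
E
```

```text
cam rel TCP in tool axes [ 0.0684  0.     -0.1695] [-0.2723  0.0003  0.9622]
0 wrist [260.2591 225.1254] scene [297.3736 167.4073] side [208.5315 237.8303]
0.01 wrist [260.2507 231.5329] scene [297.6094 165.1741] side [208.0683 236.5362]
0.02 wrist [260.2413 238.6566] scene [297.8481 162.914 ] side [207.5968 235.2188]
0.03 wrist [260.2309 246.614 ] scene [298.0897 160.6265] side [207.1168 233.8777]
head [259.3508 241.2289] [298.1724 162.4783] [207.1856 235.1174]
[ 0.4969 -0.1115  0.062 ]
[ 0.4971 -0.1173  0.062 ]
[ 0.4973 -0.1232  0.062 ]
[ 0.4975 -0.1294  0.062 ]
```

```bash
python3 - <<'E'
from h import *
s=camrig.snapshot("wrist");o=env.observe();R=Rt(o)
for side in(-.0425,0):
  for k in(0,.013,.02,.03,.04):
    print(side,k,[np.round(wproj(s,o["tcp_pos"]+R.apply([x,side,-k])),1) for x in(-.011,.011)])
w=s["img"][195:300,200:320]
cv2.imwrite("pics/c2.png",np.hstack([cv2.resize(w,(480,420),interpolation=cv2.INTER_CUBIC),cv2.resize(cv2.imread("pics/w1.png")[215:320,120:200][:,:,::-1],(320,420),interpolation=cv2.INTER_CUBIC)])[:,:,::-1])
E
```

```text
-0.0425 0 [array([193.6, 240.4]), array([190.9, 207.8])]
-0.0425 0.013 [array([189.1, 249.5]), array([186., 215.])]
-0.0425 0.02 [array([186.5, 254.8]), array([183. , 219.4])]
-0.0425 0.03 [array([182.5, 263.2]), array([178.4, 226.2])]
-0.0425 0.04 [array([178.1, 272.4]), array([173.3, 233.8])]
0 0 [array([260.2, 241.3]), array([260.2, 208.1])]
0 0.013 [array([260.2, 250.6]), array([260.2, 215.6])]
0 0.02 [array([260.2, 256.2]), array([260.2, 220. ])]
0 0.03 [array([260.2, 264.9]), array([260.2, 227.1])]
0 0.04 [array([260.2, 274.6]), array([260.2, 235.1])]
```

View pics/c2.png

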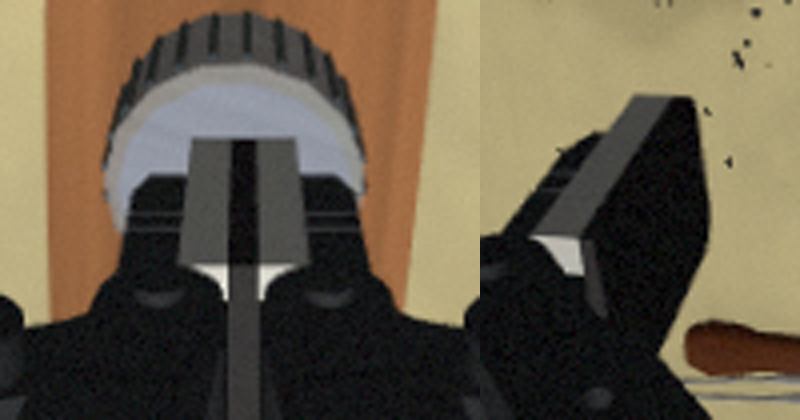

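The pad tips sit about 32 mm behind the reported TCP: the tip edge is at px y≈229.5, which fits k≈0.032. That is why they shut above the head. I'll open, go 34 mm lower and grip again.

```bash
python3 jog.py '[[0,0,0,0,0,0],[0,0,0,0,0,0],[0,0,0,0,0,0],[0,0,0,0,0,0],[0,0,0,0,0,0],[-0.001,0,0.015,0,0,0],[-0.001,0,0.034,0,0,0],[-0.001,0,0.034,0,0,0],[-0.001,0,0.034,0,0,0]]' 1.0; python3 jog.py '[[0,0,0,0,0,0],[0,0,0,0,0,0],[0,0,0,0,0,0],[0,0,0,0,0,0],[0,0,0,0,0,0]]' 0.0 60; 
```

```text
t: 4.5
tcp_pos: [0.4974, -0.1242, 0.0061]
tool_rot: [-0.0, 0.695, 0.719, -0.0]
contact_force: [0.6, -0.5, 1.0]
width: 1.001
gripper_force: 0.0
t: 5.12
tcp_pos: [0.4975, -0.125, 0.0093]
tool_rot: [0.001, 0.695, 0.719, -0.001]
contact_force: [-5.9, 0.2, 10.3]
width: 0.399
gripper_force: 60.8
```

```bash
python3 jog.py '[[0,0,-0.03,0,0,0],[0,0,-0.08,0,0,0],[0,0,-0.1,0,0,0],[0,0,-0.1,0,0,0]]'; python3 -c "
from h import *
go([.6333,.2211,.1],.0337)"
```

```text
t: 5.62
tcp_pos: [0.4994, -0.125, 0.1089]
tool_rot: [0.002, 0.695, 0.719, 0.001]
contact_force: [0.0, -0.5, -1.7]
width: 0.398
gripper_force: 60.8
t 5.62 tcp [ 0.4994 -0.125   0.1089] rows: [0.3413 0.1456 0.0088] [0.0049 0.0021 0.0003] F [ 0.0349 -0.4719 -1.6505] w 0.398
```

```bash
python3 jog.py '[[0.05,0.022,0,0,0,0],[0.1,0.044,0,0,0,0],[0.15,0.066,0,0,0,0],[0.2,0.088,0,0,0,0],[0.25,0.11,0,0,0,0],[0.3,0.13,0,0,0,0],[0.34,0.147,0,0,0,0],[0.34,0.147,0,0,0,0],[0.34,0.147,0,0,0,0]]'; python3 - <<'E'
from h import *
s=camrig.snapshot("wrist");w=s["img"]; cv2.imwrite("pics/w2.png",cv2.resize(w[40:384,60:480],(800,600),interpolation=cv2.INTER_CUBIC)[:,:,::-1]); np.savez("pics/w2.npz",**s)
go([.6333,.2211,.1],.0337)
print("sbore",wproj(s,[.6333,.2221,.044]),"lbore",wproj(s,[.6354,.1584,.044]))
E
```

```text
t: 6.75
tcp_pos: [0.6317, 0.2199, 0.1042]
tool_rot: [-0.001, 0.695, 0.719, -0.002]
contact_force: [1.0, 0.2, -0.5]
width: 0.401
gripper_force: 60.8
t 6.8 tcp [0.6319 0.2194 0.1049] rows: [0.0016 0.0014 0.0049] [-0.0026  0.0011 -0.0005] F [ 0.6387  1.2671 -0.5631] w 0.402
sbore [262.6181 194.4978] lbore [262.2764 264.0619]
```

View pics/w2.png

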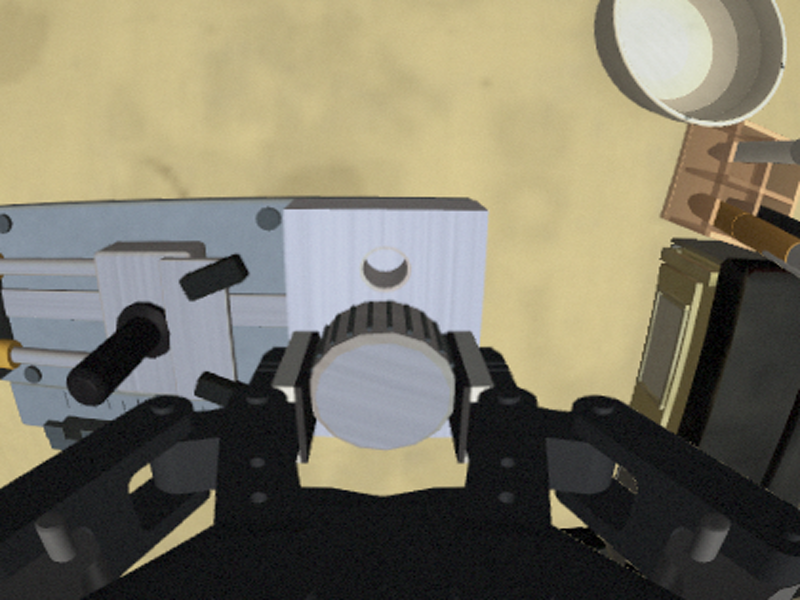

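The wrist view shows the wide bore mouth at px ≈(262.1,193.1), against a prediction of (262.6,194.5), so it is good to under 1 mm. The gripped head's top is centred at px ≈(261.6,264.2). I'll work out the pin's position from that.

```bash
python3 - <<'E'
from h import *
s=dict(np.load("pics/w2.npz"))
f=lambda x,y:((x+.5)*.525-.5+60,(y+.5)*344/600-.5+40)
print("bore",wz(s,f(385,267.5),.044), "diam",np.linalg.norm(wz(s,f(362,267),.044)-wz(s,f(408,267),.044)))
for z in(.153,.156,.159,.162,.165):
    print(z,wz(s,f(384,391),z),"diam",np.linalg.norm(wz(s,f(312,391),z)-wz(s,f(456,391),z)))
go([.6333,.2211,.1])
E
```

```text
bore [0.6327 0.2232 0.044 ] diam 0.019403998753349246
0.153 [0.6324 0.2202 0.153 ] diam 0.035149803521939325
0.156 [0.6323 0.2219 0.156 ] diam 0.0342761252625443
0.159 [0.6323 0.2236 0.159 ] diam 0.03340244700314917
0.162 [0.6322 0.2253 0.162 ] diam 0.032528768743754155
0.165 [0.6322 0.227  0.165 ] diam 0.03165509048435891
t 6.8 tcp [0.6319 0.2194 0.1049] rows: [0.0016 0.0014 0.0049] [0. 0. 0.] F [ 0.6387  1.2671 -0.5631] w 0.402
```

```bash
python3 jog.py '[[0.002,0.001,0.025,0,0,0],[0.002,0.001,0.045,0,0,0],[0.002,0.001,0.045,0,0,0],[0.002,0.001,0.045,0,0,0]]'; python3 jog.py '[[0,0,0.01,0,0,0],[0,0,0.018,0,0,0],[0,0,0.024,0,0,0],[0,0,0.024,0,0,0]]'
```

```text
t: 7.3
tcp_pos: [0.6341, 0.2216, 0.0622]
tool_rot: [0.0, 0.695, 0.719, 0.0]
contact_force: [0.2, 0.8, -0.2]
width: 0.399
gripper_force: 60.8
t: 7.8
tcp_pos: [0.633, 0.2225, 0.0361]
tool_rot: [-0.001, 0.695, 0.719, -0.001]
contact_force: [-0.2, 0.1, -1.6]
width: 0.4
gripper_force: 60.8
```

```bash
python3 jog.py '[[0,0,0.008,0,0,0],[0,0,0.014,0,0,0],[0,0,0.019,0,0,0],[0,0,0.019,0,0,0]]'
```

```text
t: 8.3
tcp_pos: [0.6338, 0.2226, 0.0181]
tool_rot: [-0.0, 0.695, 0.719, 0.0]
contact_force: [0.1, -0.6, 0.3]
width: 0.401
gripper_force: 60.8
```

```bash
python3 jog.py '[[0,0,0,0,0,0],[0,0,0,0,0,0],[0,0,0,0,0,0],[0,0,0,0,0,0],[0,0,-0.03,0,0,0],[0,0,-0.08,0,0,0],[0,0,-0.09,0,0,0],[0,0,-0.09,0,0,0]]' 0.8; python3 - <<'E'
from h import *
a=camrig.snapshot("scene");b=camrig.snapshot("side");s=camrig.snapshot("wrist")
cv2.imwrite("pics/w3.png",s["img"][:,:,::-1])
g=cv2.cvtColor(s["img"],cv2.COLOR_RGB2HSV)
print("exp head top",wproj(s,[.633,.2225,.07]),wproj(s,[.651,.2225,.07]),wproj(s,[.633,.2405,.07]))
go([.4956,-.2033,.1],.0337)
E
```

```text
t: 9.3
tcp_pos: [0.6348, 0.2228, 0.1096]
tool_rot: [0.001, 0.695, 0.719, 0.001]
contact_force: [-1.5, -0.8, 0.1]
width: 0.8
gripper_force: 0.0
exp head top [260.5144 206.1826] [285.0911 206.985 ] [261.3962 182.2195]
t 9.45 tcp [0.6325 0.2223 0.1058] rows: [-0.4207 -0.1513  0.0068] [-0.0038  0.0008  0.0003] F [ 0.6404  0.1376 -0.3686] w 0.801
```

View pics/w3.png

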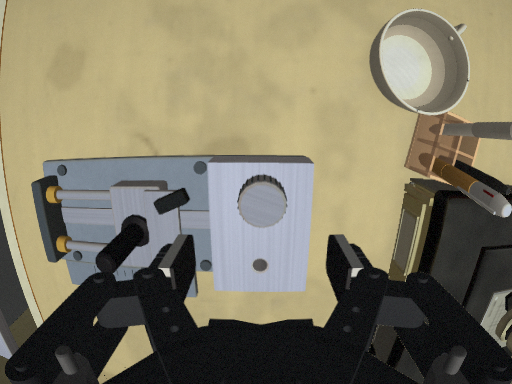

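The stout head's top is at (262,205), about 24 px in radius, as expected for a head seated on the bed. The slim bore is visible at (260,265). On to the slim pin.

```bash
python3 jog.py '[[-0.06,-0.022,0,0,0,0],[-0.12,-0.044,0,0,0,0],[-0.18,-0.066,0,0,0,0],[-0.24,-0.088,0,0,0,0],[-0.3,-0.11,0,0,0,0],[-0.36,-0.13,0,0,0,0],[-0.42,-0.152,0,0,0,0],[-0.42,-0.152,0,0,0,0],[-0.42,-0.152,0,0,0,0],[-0.42,-0.152,0,0,0,0]]'; python3 - <<'E'
from h import *
s=camrig.snapshot("wrist"); g=s["img"]
hsv=cv2.cvtColor(g,cv2.COLOR_RGB2HSV)
e=wproj(s,[.4956,-.2033,.062]);print(e)
x0,y0=int(e[0])-30,int(e[1])-30
m=((hsv[...,1]<60)&(hsv[...,2]>90)).astype(np.uint8)*255
m=cv2.morphologyEx(m,cv2.MORPH_OPEN,np.ones((5,5)))
cs,_=cv2.findContours(m[y0:y0+60,x0:x0+60].copy(),cv2.RETR_EXTERNAL,cv2.CHAIN_APPROX_NONE)
for c in cs:
    if cv2.contourArea(c)<150: continue
    (x,y),r=cv2.minEnclosingCircle(c); x+=x0;y+=y0
    print("circ",x,y,r,wz(s,(x,y),.062), "diam",np.linalg.norm(wz(s,(x-r,y),.062)-wz(s,(x+r,y),.062)))
s=dict(img=0)
go([.4956,-.2033,.009],.0337)
E
```

```text
t: 10.7
tcp_pos: [0.4962, -0.2007, 0.1075]
tool_rot: [-0.001, 0.694, 0.72, 0.0]
contact_force: [1.0, 0.4, -0.4]
width: 0.798
gripper_force: 0.0
[259.3958 205.9115]
circ 259.0 206.5 16.620868682861328 [ 0.4953 -0.2038  0.062 ] diam 0.025360459630092223
t 10.75 tcp [ 0.4964 -0.2007  0.1078] rows: [-0.0027 -0.0009  0.0988] [-0.0007 -0.001   0.0026] F [ 0.268  -0.4248 -0.257 ] w 0.802
```

```bash
python3 jog.py '[[-0.003,-0.001,0.05,0,0,0],[-0.003,-0.001,0.096,0,0,0],[-0.003,-0.001,0.096,0,0,0],[-0.003,-0.001,0.096,0,0,0]]'; python3 jog.py '[[0,0,0,0,0,0],[0,0,0,0,0,0],[0,0,0,0,0,0],[0,0,0,0,0,0],[0,0,0,0,0,0]]' 0.0 60; python3 jog.py '[[0,0,-0.03,0,0,0],[0,0,-0.08,0,0,0],[0,0,-0.095,0,0,0],[0,0,-0.095,0,0,0]]'; python3 -c "
from h import *
go([.6352,.1576,.105],.0337)
s=dict(camrig.snapshot('wrist'))"
```

```text
t: 11.25
tcp_pos: [0.4965, -0.205, 0.0138]
tool_rot: [0.001, 0.694, 0.72, 0.0]
contact_force: [0.1, -0.0, 0.7]
width: 0.8
gripper_force: 0.0
t: 11.88
tcp_pos: [0.4967, -0.2062, 0.0145]
tool_rot: [0.002, 0.695, 0.719, 0.001]
contact_force: [-0.6, 0.1, 6.9]
width: 0.28
gripper_force: 59.0
t: 12.38
tcp_pos: [0.4962, -0.206, 0.1085]
tool_rot: [0.001, 0.695, 0.719, 0.0]
contact_force: [-0.3, 0.5, -0.9]
width: 0.281
gripper_force: 59.1
t 12.38 tcp [ 0.4962 -0.206   0.1085] rows: [0.3587 0.1512 0.0033] [0.0024 0.0015 0.0002] F [-0.3135  0.4795 -0.8754] w 0.281
```

```bash
python3 jog.py '[[0.06,0.025,0,0,0,0],[0.12,0.05,0,0,0,0],[0.18,0.075,0,0,0,0],[0.24,0.1,0,0,0,0],[0.3,0.126,0,0,0,0],[0.358,0.151,0,0,0,0],[0.358,0.151,0,0,0,0],[0.358,0.151,0,0,0,0],[0.358,0.151,0,0,0,0]]'; python3 - <<'E'
from h import *
s=camrig.snapshot("wrist");np.savez("pics/w4.npz",**s);o=env.observe()
e=wproj(s,[.6354,.1584,.044]);print("exp bore",e)
g=cv2.cvtColor(s["img"],cv2.COLOR_RGB2GRAY)
x0,y0=int(e[0])-20,int(e[1])-20
m=(g[y0:y0+40,x0:x0+40]<110).astype(np.uint8)
cs,_=cv2.findContours(m,cv2.RETR_EXTERNAL,cv2.CHAIN_APPROX_NONE)
for c in cs:
    if cv2.contourArea(c)>20:
        x,y,w,h=cv2.boundingRect(c);print("blob",x+x0,y+y0,w,h,wz(s,(x+x0+w/2-.5,y+y0+h/2-.5),.044))
print(s["img"][y0:y0+40:4,x0:x0+40:4].mean(2).astype(int))
go([.6352,.1576,.105],.0337)
t=o["tcp_pos"];h=t+[0,.0018,.048];print("exp head top",wproj(s,h),[wproj(s,h+d) for d in([.013,0,0],[0,.013,0])])
cv2.imwrite("pics/w4.png",cv2.resize(s["img"][130:310,150:390],(800,600),interpolation=cv2.INTER_CUBIC)[:,:,::-1])
E
```

```text
t: 13.55
tcp_pos: [0.6331, 0.1558, 0.1062]
tool_rot: [-0.0, 0.696, 0.718, -0.001]
contact_force: [0.7, 0.5, -0.6]
width: 0.277
gripper_force: 59.2
exp bore [263.3857 193.4039]
blob 255 190 15 10 [0.6343 0.1574 0.044 ]
[[202 206 208 200 203 205 207 202 204 206]
 [202 206 205 200 203 206 206 199 203 206]
 [202 209 205 200 199 203 207 199 204 206]
 [203 205 205 200 196 194 199 196 204 206]
 [198 206 202 168 202 205 170 197 203 204]
 [202 208 202  90  91  91  83 185 202 204]
 [204 207 200 159  95  93  87 187 201 205]
 [199 204 204 198 183 161 193 197 204 203]
 [204 206 200 198 200 203 204 197 203 204]
 [204 207 199 199 197 204 205 198 202 203]]
t 13.6 tcp [0.6334 0.1557 0.1067] rows: [0.0019 0.0019 0.0017] [-0.0015  0.0007 -0.0019] F [-0.0896  0.3217 -0.5647] w 0.281
exp head top [260.6057 261.0955] [array([288.6762, 261.7324]), array([261.5862, 235.5462])]
```

View pics/w4.png

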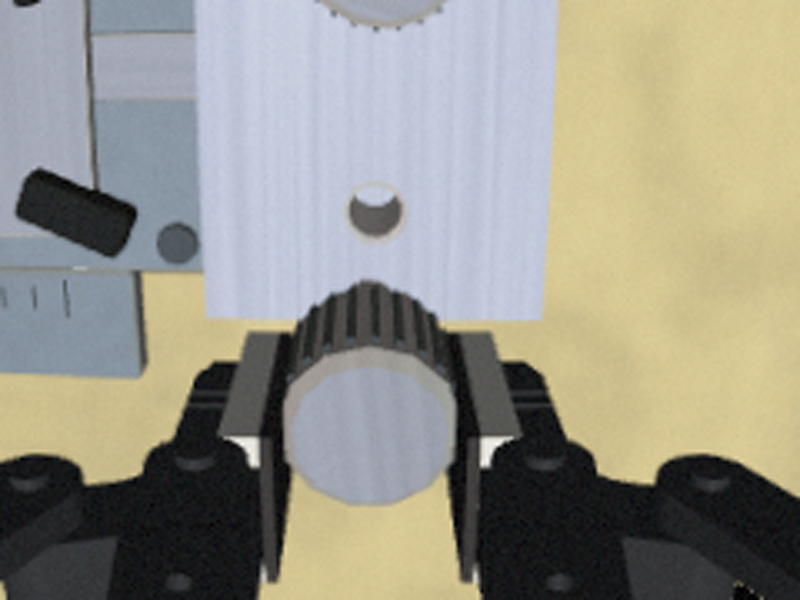

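The narrow bore is at px ≈(262.2,193.3), as predicted, and the slim head's top is centred at ≈(260.8,257). The pin sits about 2 mm forward of the TCP in the tool's x, so I'll shift 1 mm in x and 1.6 mm in y, then lower carefully.

```bash
python3 jog.py '[[0.001,0.0016,0.025,0,0,0],[0.001,0.0016,0.045,0,0,0],[0.001,0.0016,0.045,0,0,0],[0.001,0.0016,0.045,0,0,0]]'; python3 jog.py '[[0,0,0.008,0,0,0],[0,0,0.015,0,0,0],[0,0,0.02,0,0,0],[0,0,0.02,0,0,0]]'
```

```text
t: 14.1
tcp_pos: [0.636, 0.1576, 0.0634]
tool_rot: [0.0, 0.696, 0.719, 0.0]
contact_force: [-0.2, 0.8, -0.3]
width: 0.28
gripper_force: 59.2
t: 14.6
tcp_pos: [0.6348, 0.1585, 0.0412]
tool_rot: [-0.001, 0.695, 0.719, -0.001]
contact_force: [0.1, -0.8, -1.0]
width: 0.279
gripper_force: 59.2
```

```bash
python3 jog.py '[[0,0,0.008,0,0,0],[0,0,0.014,0,0,0],[0,0,0.018,0,0,0],[0,0,0.018,0,0,0]]'
```

```text
t: 15.1
tcp_pos: [0.6352, 0.1583, 0.0233]
tool_rot: [-0.0, 0.695, 0.719, -0.001]
contact_force: [-0.0, -1.8, -2.1]
width: 0.277
gripper_force: 59.1
```

```bash
python3 jog.py '[[0,0,0,0,0,0],[0,0,0,0,0,0],[0,0,0,0,0,0],[0,0,0,0,0,0],[0,0,-0.03,0,0,0],[0,0,-0.08,0,0,0],[-0.028,-0.046,-0.09,0,0,0],[-0.056,-0.092,-0.09,0,0,0],[-0.083,-0.138,-0.09,0,0,0],[-0.083,-0.138,-0.09,0,0,0],[-0.083,-0.138,-0.09,0,0,0]]' 0.8; python3 - <<'E'
from h import *
s=camrig.snapshot("wrist");np.savez("pics/w5.npz",**s)
go([.5244,.1865,.1],.0337)
o,R=np.array([.5594,.1877]),Rn.from_euler('z',.0337).as_matrix()[:2,:2]
for n,c,z in(("pointer",(-.035,-.069),.04),("slim",(.075,-.032),.07),("stout",(.075,.032),.07),("tabNear",(-.1,-.075),.039),("post",(-.035,0),.111)):
    print(n,wproj(s,np.r_[o+R@c,z]))
cv2.imwrite("pics/w5.png",cv2.resize(s["img"][60:300,140:460],(800,600),interpolation=cv2.INTER_CUBIC)[:,:,::-1])
E
```

```text
t: 16.48
tcp_pos: [0.5012, 0.071, 0.1148]
tool_rot: [0.001, 0.695, 0.719, 0.001]
contact_force: [0.7, -0.2, -0.2]
width: 0.798
gripper_force: 0.0
t 16.52 tcp [0.5018 0.0712 0.1151] rows: [0.1144 0.0265 0.0152] [ 0.0024 -0.0002  0.0005] F [ 0.1636  1.0326 -0.4201] w 0.793
pointer [292.9986 138.9663]
slim [431.9356 102.8507]
stout [430.9696  26.7274]
tabNear [214.6825 146.1546]
post [307.1035  34.9403]
```

View pics/w5.png

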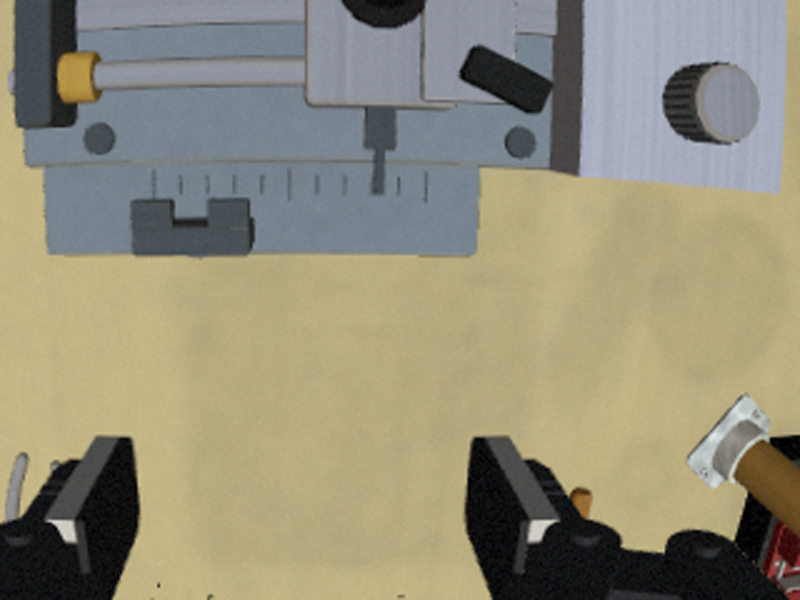

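The pointer tip is at crop (378,192), the notch mouth lies between x=173 and 208 at y≈201, and the tab's top corners are at x=132 and 249. The slim head top is at (727,103), seated as predicted. Next I'll work out the travel.

```bash
python3 - <<'E'
from h import *
s=dict(np.load("pics/w5.npz"))
f=lambda x,y:((x+.5)*.4-.5+140,(y+.5)*.4-.5+60)
o,R=np.array([.5594,.1877]),Rn.from_euler('z',.0337).as_matrix()[:2,:2]
C=lambda p,z:R.T@(wz(s,p,z)[:2]-o)
p=C(f(378,192),.04);L=C(f(173,201),.039);Rr=C(f(208,200),.039);A=C(f(132,200),.039);B=C(f(249,199),.039)
print("pointer",p,"notch L,R",L,Rr,"w",Rr-L,"tab",A,B,"w",B-A)
print("travel notch",p[0]-(L+Rr)[0]/2,"tab",p[0]-(A+B)[0]/2)
print("stout head slot",C(f(727,103),.07))
g=cv2.cvtColor(s["img"],cv2.COLOR_RGB2GRAY)
print("pointer row",g[134,280:304]);print("notch rows",g[141,188:244],g[144,188:244])
E
```

```text
pointer [-0.0368 -0.067 ] notch L,R [-0.1048 -0.0698] [-0.093  -0.0697] w [0.0118 0.0001] tab [-0.1188 -0.0691] [-0.0793 -0.0695] w [ 0.0395 -0.0004]
travel notch 0.062090154345869966 tab 0.062287685029381284
stout head slot [ 0.0735 -0.0306]
pointer row [130 129 131 130 126 129 127 116  97  79  75  77  76  93 122 129 130 129
 130  85 123 129 133 132]
notch rows [130 129 129 128  89  80  76  77  77  80  74  73  76  81  77  80  79  78
  78  79  41  59 129 127 129 126 130 127 128 127 124 129 129 126 113  87
  77  80  80  80  77  82  79  78  79  78  78  80  81  78  79  51 122 126
 130 128] [129 130 130 126  99  78  75  77  78  78  78  75  77  80  76  78  78  78
  78  78  52  70 127 127 129 128 126 125 130 127 129 129 130 128 112  88
  75  79  74  78  77  78  77  77  76  77  77  81  78  76  77  54 125 131
 129 130]
```

```bash
python3 jog.py '[[0.057,0.013,0,0,0,-0.18],[0.114,0.0265,0,0,0,-0.36],[0.114,0.0265,0,0,0,-0.54],[0.114,0.0265,0,0,0,-0.72],[0.114,0.0265,0,0,0,-0.9],[0.114,0.0265,0,0,0,-1.08],[0.114,0.0265,0,0,0,-1.26],[0.114,0.0265,0,0,0,-1.44],[0.114,0.0265,0,0,0,-1.57]]' 0.8; python3 jog.py '[[0,0,0,0,0,-0.18],[0,0,0,0,0,-0.36],[0,0,0,0,0,-0.54],[0,0,0,0,0,-0.72],[0,0,0,0,0,-0.9],[0,0,0,0,0,-1.08],[0,0,0,0,0,-1.26],[0,0,0,0,0,-1.44],[0,0,0,0,0,-1.57],[0,0,0,0,0,-1.57]]'; python3 - <<'E'
from h import *
go([.5244,.1865,.04],.0337+np.pi)
s=camrig.snapshot("wrist");np.savez("pics/w6.npz",**s)
print("post top",wproj(s,[.5244,.1865,.111]),env.observe()["qpos"])
g=s["img"].max(2)
m=(g[60:300,170:350]<45).astype(np.uint8)
cs,_=cv2.findContours(m,cv2.RETR_EXTERNAL,cv2.CHAIN_APPROX_SIMPLE)
for c in cs:
    if cv2.contourArea(c)>150: x,y,w,h=cv2.boundingRect(c);print(x+170,y+60,w,h)
E
```

```text
t: 17.65
tcp_pos: [0.5248, 0.1869, 0.1147]
tool_rot: [0.001, -0.019, 1.0, 0.0]
contact_force: [0.5, 0.5, -0.1]
width: 0.803
gripper_force: 0.0
t: 18.9
tcp_pos: [0.5245, 0.1867, 0.1145]
tool_rot: [-0.001, 0.718, -0.696, 0.0]
contact_force: [0.2, -0.1, 0.2]
width: 0.798
gripper_force: 0.0
t 18.9 tcp [0.5245 0.1867 0.1145] rows: [0.0003 0.0001 0.0745] [-0.0011  0.0004 -0.0019] F [ 0.1623 -0.1136  0.2213] w 0.798
post top [260.5214 224.52  ] [ 0.2214  0.1268  0.0032  1.4461  0.0001 -1.3804]
326 235 24 65
170 235 25 65
201 222 33 23
247 181 32 56
197 151 36 25
```

```bash
python3 jog.py '[[0.001,-0.001,0.035,0,0,0],[0.001,-0.001,0.07,0,0,0],[0.001,-0.001,0.07,0,0,0],[0.001,-0.001,0.07,0,0,0]]'; python3 jog.py '[[0,0,0,0,0,0],[0,0,0,0,0,0],[0,0,0,0,0,0],[0,0,0,0,0,0],[0,0,0,0,0,0],[0,0,0,0,0,0]]' 0.0 100; python3 - <<'E'
from h import *
s=camrig.snapshot("wrist");np.savez("pics/w7.npz",**s)
go([.5244,.1865,.045],.0337+np.pi)
cv2.imwrite("pics/w7.png",s["img"][:,:,::-1])
E
```

```text
t: 19.45
tcp_pos: [0.5251, 0.1852, 0.0455]
tool_rot: [-0.001, 0.718, -0.696, 0.0]
contact_force: [0.1, 0.2, 0.7]
width: 0.798
gripper_force: 0.0
t: 20.2
tcp_pos: [0.5235, 0.185, 0.0458]
tool_rot: [0.0, 0.719, -0.695, -0.0]
contact_force: [-3.2, -0.3, 5.5]
width: 0.186
gripper_force: 97.4
t 20.25 tcp [0.5235 0.185  0.0458] rows: [-0.0015 -0.001   0.0008] [ 0.0007  0.0004 -0.0011] F [-3.2787 -0.5966  5.3336] w 0.183
```

```bash
python3 jog.py '[[0,0.015,0,0,0,0],[0,0.03,0,0,0,0],[0,0.045,0,0,0,0],[0,0.06,0,0,0,0],[0,0.06,0,0,0,0],[0,0.06,0,0,0,0]]'; python3 - <<'E'
from h import *
s=camrig.snapshot("wrist");np.savez("pics/w8.npz",**s)
go([.5235,.185,.045],.0337+np.pi);print(env.observe()["gripper_force"])
cv2.imwrite("pics/w8.png",cv2.resize(s["img"][60:300,100:420],(800,600),interpolation=cv2.INTER_CUBIC)[:,:,::-1])
E
```

```text
t: 21.0
tcp_pos: [0.4678, 0.1835, 0.0458]
tool_rot: [-0.003, 0.718, -0.696, 0.002]
contact_force: [8.3, 1.6, -1.2]
width: 0.186
gripper_force: 98.6
t 21.05 tcp [0.4679 0.1835 0.0458] rows: [ 0.0003 -0.0556  0.0012] [-0.0077  0.0014 -0.0018] F [ 8.6321  1.0069 -1.7072] w 0.185
98.62730554898121
```

View pics/w8.png

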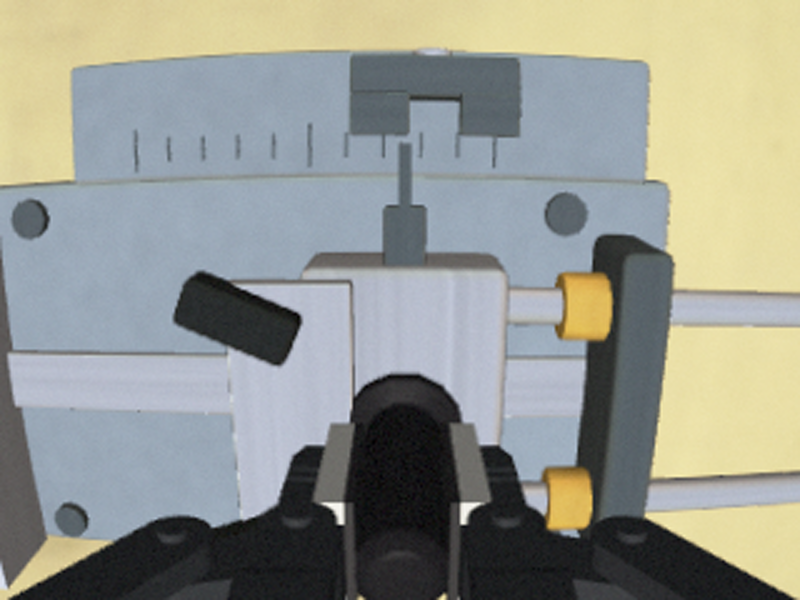

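The pointer tip is now at crop (405,146), the notch mouth spans x=410–460 (middle 435), and the tab spans 350–520. I'll work out what travel is left.

```bash
cat > tr.py <<'E'
from h import *
R=Rn.from_euler('z',.0337).as_matrix()[:2,:2]
def rem(s,P,L,Q,A,B):
    f=lambda x,y:((x+.5)*.4-.5+100,(y+.5)*.4-.5+60)
    C=lambda q,z:R.T@wz(s,f(*q),z)[:2]
    p=C(P,.04);n=[C(q,.039) for q in(L,Q,A,B)]
    print("pointer",p,*n,"widths",n[0][0]-n[1][0],n[2][0]-n[3][0],"remaining",p[0]-(n[0]+n[1])[0]/2,p[0]-(n[2]+n[3])[0]/2)
E
python3 - <<'E'
from tr import *
s=dict(np.load("pics/w8.npz"));rem(s,(405,147),(410,134),(460,134),(350,132),(520,136))
E
```

```text
pointer [0.4729 0.1023] [0.4718 0.0993] [0.46   0.0992] [0.4858 0.0987] [0.4458 0.0994] widths 0.011734586624301657 0.04005490816849988 remaining 0.007036614366201066 0.007116324291710496
```

```bash
python3 jog.py '[[0,0.004,0,0,0,0],[0,0.0072,0,0,0,0],[0,0.0072,0,0,0,0],[0,0.0072,0,0,0,0]]'; python3 - <<'E'
from tr import *
s=camrig.snapshot("wrist");np.savez("pics/w9.npz",**s)
go([.4679,.1835,.0458])
g=cv2.resize(s["img"][60:300,100:420],(800,600),interpolation=cv2.INTER_CUBIC).max(2)
def runs(y,a,b):
    r=(g[y,a:b]<115).astype(int);d=np.diff(r);return [(int(i)+a+1,int(v)) for i,v in zip(np.flatnonzero(d),d[d!=0])]
for y in(115,122,128,150,156,162,170): print(y,runs(y,280,600))
E
```

```text
t: 21.55
tcp_pos: [0.461, 0.1834, 0.0458]
tool_rot: [-0.003, 0.718, -0.696, 0.002]
contact_force: [7.6, 1.9, -1.8]
width: 0.186
gripper_force: 98.7
t 21.6 tcp [0.4611 0.1834 0.0458] rows: [ 0.0001 -0.0068  0.    ] [0. 0. 0.] F [ 7.7253  1.8309 -1.4009] w 0.189
115 [(321, 1), (380, -1), (433, 1), (491, -1)]
122 [(321, 1), (380, -1), (433, 1), (490, -1)]
128 [(321, 1), (380, -1), (432, 1), (491, -1)]
150 [(396, 1), (397, -1), (401, 1), (410, -1)]
156 [(396, 1), (397, -1), (401, 1), (410, -1)]
162 [(285, 1), (286, -1), (400, 1), (410, -1)]
170 [(400, 1), (410, -1)]
```

```bash
python3 - <<'E'
from tr import *
s=dict(np.load("pics/w9.npz"));rem(s,(405,147),(380,132),(432.5,132),(321,132),(490.5,132))
cv2.imwrite("pics/w9.png",np.hstack([cv2.resize(s["img"][80:180,190:330],(560,400),interpolation=cv2.INTER_CUBIC)])[:,:,::-1])
go([.4679,.1835,.0458])
E
```

```text
pointer [0.4662 0.1024] [0.472  0.0988] [0.4597 0.0988] [0.4859 0.0987] [0.4461 0.0987] widths 0.012301736599535429 0.039867205048716825 remaining 0.00029036879628213663 0.00016723986199868035
t 21.6 tcp [0.4611 0.1834 0.0458] rows: [ 0.0001 -0.0068  0.    ] [0. 0. 0.] F [ 7.7253  1.8309 -1.4009] w 0.189
```

```bash
python3 jog.py '[[0,0.0002,0,0,0,0],[0,0.0002,0,0,0,0],[0,0.0002,0,0,0,0],[0,0.0002,0,0,0,0]]'; python3 -c "
from station import env, camrig, ticket
print(ticket.close_job())"
```

```text
t: 22.1
tcp_pos: [0.461, 0.1834, 0.0458]
tool_rot: [-0.004, 0.718, -0.696, 0.002]
contact_force: [8.4, 2.1, -1.7]
width: 0.187
gripper_force: 98.6
the job is handed in; nothing more can be done
None
```

I handed the job in at 22.1 s: both pins are down in their bores, and the arm is still gripping the post with the pointer about 0.2 mm from the notch; I viewed 12 pictures, over your limit of 10.

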